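# Set both parking brakes of a walker

## Task

A four-wheeled walker has been backed up to the card table so that a resident can sit down on its seat; first set both of its parking brakes. With the fingertips, press down the loop lever under each handgrip at its rear pad until it goes over centre and snaps into its locked position, then let go. Do not pull either lever up towards its grip, and leave the mug, the card box and the glasses case where they are.

Things in the scene. Friction and masses are not known exactly. Their poses are not given: they have to be found in the camera images.
- rollator: The walker, fixed, beyond the far table edge. Origin level with the table top, midway between the rear (robot-side) ends of its two black grips; x along the grips to the walker's front (away from the robot), z up. Grips at y = +220 (left) and -220 mm, axis 170 mm above the table, from x = 0 to 114 mm, 37 mm thick. Brake housings hang under the tubes at x = 118 to 206 mm.
- brake_left_pad (a point): Centre of the top face of the black press pad ending the left (+y) brake lever: 38 mm along the grip, 42 across, 9 thick. Brake off: at x -45, y +220, z 159 mm in the walker's frame, so 45 mm behind the grip's end; tilted 0.145 rad, rear edge higher. Two rails 46 mm apart run from it under the grip to a pivot (along walker's y) 185 mm ahead and 24 mm below. Moves with the lever.
- brake_right_pad (a point): The same point on the right (-y) brake lever, at y = -220 mm in the walker's frame.
- brake_left (a joint): Left lever angle, rad: 0 off (its spring keeps it there), grows as the pad is pressed down, 0.29 locked on its stop. Resists (at most about 10 N on the pad, near 0.09) up to the dead point at 0.18, pad 34 mm lower; then snaps on by itself to 0.29, pad 54 mm lower, and stays. Released before that it springs back to 0. Negative: pulled up to the grip (stop -0.10).
- brake_right (a joint): Angle of the right brake lever, the same.
- mug: Bystander: green mug standing on the table, 80 mm in diameter, 92 mm high. Origin at the centre of its underside.
- card_box: Bystander: flat cardboard box of playing cards lying on the table, 66 x 96 x 24 mm. Origin at the centre of its underside.
- glasses_case: Bystander: closed grey glasses case lying on the table, 62 x 158 x 37 mm. Origin at the centre of its underside.

How it is judged (in metres and radians):
At the end, for the whole second after the job is handed in: Both brake levers rest snapped down in their locked position (joint above 0.26 rad of 0.29), and the mug, the card box and the glasses case are within 15 mm of where they stood (value of joint each of brake_left, brake_right above 0.26 rad and velocity of joint brake_left between -0.05 and 0.05 rad/s and velocity of joint brake_right between -0.05 and 0.05 rad/s and distance of each of mug, card_box, glasses_case from where it was at the start of the episode below 0.015 m); the robot touches nothing.
It fails at once if a brake lever is pulled up towards its grip (more than 0.05 rad above its off position) (value of joint any of brake_left, brake_right below -0.05 rad).
It fails at once if the mug, the card box or the glasses case is shifted or lifted by more than 15 mm, or tipped (distance of any of mug, card_box, glasses_case from where it was at the start of the episode above 0.015 m or angle between any of mug, card_box, glasses_case's own z axis and vertical above 0.3 rad).
It also fails if it takes over 38 s, if anything falls off the work surface, if the arm or the gripper's body presses on something with over 40 N, if the wrist force passes 120 N, or if a joint passes its speed limit or range.

## Robot

A 7-joint arm with a two-finger parallel gripper is mounted at the origin on the work surface. World frame = base frame: x ahead of the robot, y to its left, z up, the work surface at z = 0. Lengths are in m, angles in degrees, forces in N, time in s.
With the tool pointing down it reaches from about 0.4 to 0.85 m from the base axis. Payload 4.5 kg.
Tool frame: the origin (TCP) lies between the finger pads; the fingertips stand 11 mm ahead of it and the grasp point (between the pads) lies 8 mm behind it; y points along the fingers, x is the direction in which the jaws open and shut, and the axes are right-handed (so a half turn about y gives the same grasp; the last joint's range is limited). The gripper opens to 85 mm and grips with 20 to 120 N. Pads are 22 mm wide; open, the fingers measure 114 mm over their backs; the gripper's body (76 mm by 85 mm) begins 54 mm behind the grasp point. The pads swing forward as they close: fully open they stand 13 mm farther back than shut.
Start: joints at [-64.355, 39.483, -11.15, 89.685, 9.013, 51.709, -12.324], TCP at [0.251, 0.572, 0.242] pointing down, gripper open.
Joint ranges: [-172.22, 172.22], [-26.19, 119.32], [-84.43, 86.54], [7.71, 146.69], [-57.33, 237.33], [2.42, 119.75], [-152.13, 152.13]. Speed limits (degrees/s): [147.25, 147.25, 180, 180, 180, 180, 180].

## Interface

Orientations are given as [roll, pitch, yaw] about the fixed x, y, z axes, in that order (R = Rz(yaw) Ry(pitch) Rx(roll)).
In Python, from plant import * gives the robot as it stands.
- The arm moves only by the shell command python3 -m jog 'ROWS' [FORCE]. ROWS is JSON, a list of rows, each an object with "claw": the opening, from -1 (shut) to 1 (fully open); "linear": the shift along the tool's x, y, z each as a share of 0.3 m, from -1 to 1, a list of three; "twist": the turn, a rotation vector about the tool's x, y, z each as a share of pi/4 rad, from -1 to 1, a list of three. In form: [{"claw": claw, "linear": [x, y, z], "twist": [rx, ry, rz]}, ...]. A call has 1 to 10 rows; each row is the pose to reach, as a shift and turn from the pose commanded when the call began, along the tool's axes at that moment; what a row does not reach only later rows make up. A row lasts 1/10 s, in which the tool goes at most 50 mm and 8.59 degrees, less where a joint would pass 70% of its speed; a pose out of reach is approached as far as the arm can. A call with a number of a shift or a turn outside -1 to 1 is refused whole. A call with a gripper value outside its range is refused whole. The fingers move at their own pace and stop on an object; FORCE is the grip in N (left out, the last holds). Time passes only in rows, so rows that repeat a pose let the fingers close. It gives the time, the measured TCP pose, the force and the opening at its end, in the units of the state.
- read_state(): the state, without advancing time (a new reading comes with each control period).
- capture(name): name is "scene" or "top" or "wrist"; returns the picture (384x512x3 uint8, red, green, blue); there is no depth.
- get_calibration(name): a dict with "vfov" (degrees; the focal length in pixels is half the picture's height over the tangent of half this angle, whatever the lens; pixels are square), "cx", "cy" (the principal point, pixels), "position" and "attitude" of the camera in the world; the wrist camera has in their place "hand_eye" (4x4, takes a point from camera to tool coordinates, whose origin is the TCP and whose axes are the tool frame's). Camera axes: x right, y down, z forward; pixel columns grow to the right and rows downward; lengths in m; the calibration is good to about 2 mm. A picture is of the moment at which its call begins: read the wrist's pose just before it. get_calibration takes no time and is no camera call.
- hand_in(): hands the job in, once; it reports no verdict.
The state is a dict: "t": time; "joint_pos": joint angles; "qvel": joint speeds; "joint_efforts": joint torques, N m; "position": TCP position; "tool_rot": TCP orientation; "wrist_force": force on the tool from outside, world axes, zero at the start; "moment": the same for the moment, N m; "finger_gap": finger opening in m.
Only numpy, scipy, OpenCV 4.12 (cv2) and the standard library are available. Lean on these libraries where they do the work, as an engineer would, in place of code of your own. Each camera call takes 0.05 s, during which the arm holds its last target.

## Working session

There is one attempt and no reset: what is moved stays moved. The work goes in short steps, Python scripts to look and compute and a shell command to move; the robot and the scene stay as the last step left them, time stands still between calls to the robot, and variables do not carry over. Pictures are saved under pics/ and viewed, and the job is handed in when it is done.

```bash
mkdir -p pics; ls
python3 - <<'E'
from plant import *
import cv2
s=read_state();print(s)
for n in("scene","top","wrist"):
    im=capture(n);cv2.imwrite(f"pics/{n}0.png",im[:,:,::-1]);print(n,get_calibration(n))
E
```

```text
pics
{'t': 0.0, 'joint_pos': array([-64.35408403,  39.53393627, -11.14548747,  89.74807386,
         9.01124884,  51.70887183, -12.32447395]), 'qvel': array([ 0.05321137, -0.13836698,  0.07060548,  0.01001847,  0.06038586,
        0.04729762,  0.04006187]), 'joint_efforts': array([-8.93894994e-04, -5.39596510e+01, -1.26700625e+00, -1.58543265e+01,
        9.04436165e-03,  9.38025245e-03,  8.01697610e-06]), 'position': array([0.25108096, 0.57163049, 0.24146123]), 'tool_rot': array([-90.00643347,   0.10890201,  66.2954024 ]), 'wrist_force': array([-0.29317997,  0.44457078, -0.60743841]), 'moment': array([ 0.01117529,  0.01087005, -0.0387828 ]), 'finger_gap': 0.0856821463736843}
scene {'vfov': 51.72909120328565, 'cx': 251.44610292878858, 'cy': 189.44367654801434, 'position': array([ 1.13370794, -0.0080436 ,  0.95245226]), 'attitude': array([-146.90336258,    0.58011292,   78.70492733])}
top {'vfov': 44.23224287647962, 'cx': 258.93531853884923, 'cy': 186.70197295419652, 'position': array([0.36237314, 0.11957293, 1.40484776]), 'attitude': array([-169.25203792,   -0.35698105,  -89.57396139])}
wrist {'vfov': 69.53987225926547, 'cx': 258.8393353011249, 'cy': 189.21580177436698, 'hand_eye': array([[ 9.99999686e-01,  5.93852226e-04,  5.24031839e-04,
        -9.90208543e-04],
       [-3.28701688e-04, -2.90788535e-01,  9.56787291e-01,
        -1.31420280e-01],
       [ 7.20572714e-04, -9.56787163e-01, -2.90788249e-01,
         7.36128679e-02],
       [ 0.00000000e+00,  0.00000000e+00,  0.00000000e+00,
         1.00000000e+00]])}
```

View pics/scene0.png

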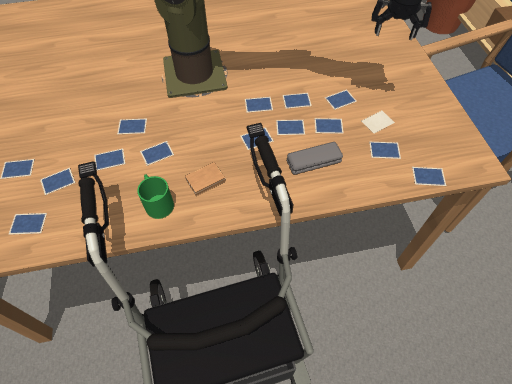

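View pics/top0.png

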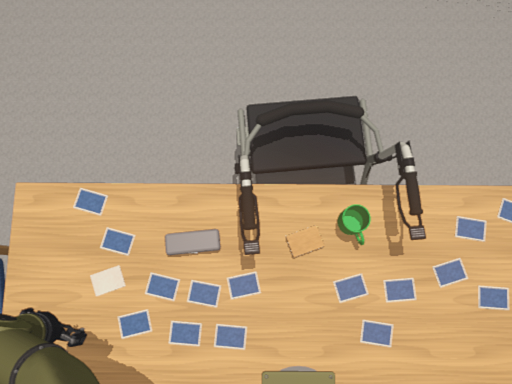

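View pics/wrist0.png

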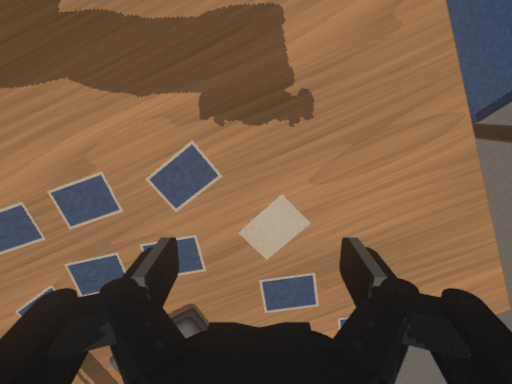

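The left pad is near scene (256,130) and top (251,247). The right pad is near scene (86,168) and top (417,232). I'll zoom in on both.

Run:
```python
import cv2,numpy as np
s=cv2.imread("pics/scene0.png");t=cv2.imread("pics/top0.png")
def c(im,x,y,w=32,h=24):return cv2.resize(im[y-h:y+h,x-w:x+w],(400,300),interpolation=cv2.INTER_CUBIC)
o=np.vstack([np.hstack([c(s,256,136),c(s,90,172)]),np.hstack([c(t,251,240),c(t,417,226)])])
cv2.imwrite("pics/crop.png",o)
```

```text
(no output)
```

View pics/crop.png

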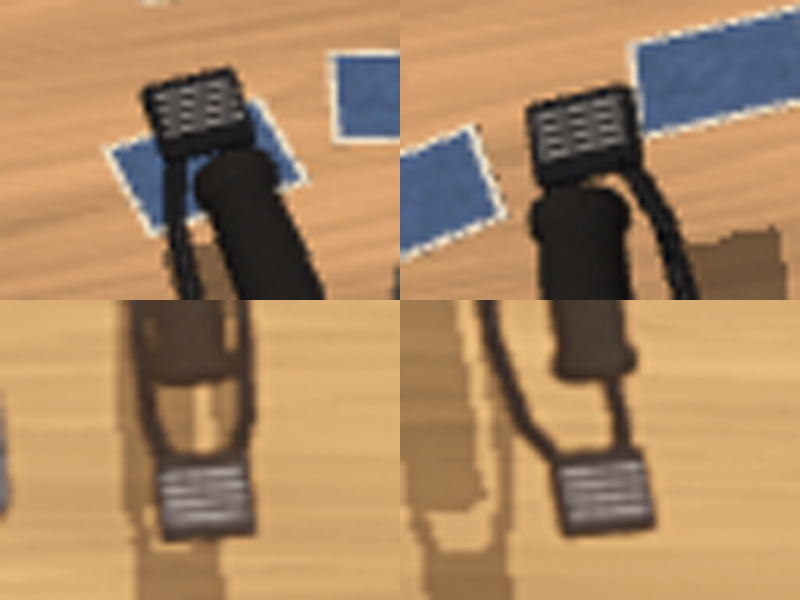

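The stripes make the pad tops clear. Their centres are scene (255.0,128.8) and (86.6,167.7), and top (251.5,247.0) and (417.5,232.2). I'll triangulate these.

```bash
cat > h.py <<'E'
from plant import *
import numpy as np
from scipy.spatial.transform import Rotation as R
def ray(n,u,v):
    c=get_calibration(n);f=192/np.tan(np.radians(c['vfov']/2))
    d=np.array([(u-c['cx'])/f,(v-c['cy'])/f,1])
    return np.array(c['position']),R.from_euler('xyz',c['attitude'],degrees=True).apply(d/np.linalg.norm(d))
def tri(rs):
    A=sum(np.eye(3)-np.outer(d,d) for p,d in rs);b=sum((np.eye(3)-np.outer(d,d))@p for p,d in rs)
    x=np.linalg.solve(A,b);return x,[np.linalg.norm((np.eye(3)-np.outer(d,d))@(x-p)) for p,d in rs]
def onz(r,z): p,d=r;return p+d*(z-p[2])/d[2]
E
python3 - <<'E'
from h import *
np.set_printoptions(precision=4,suppress=True)
for a,b in(((255.3,128.8),(251.5,247.0)),((86.6,167.7),(417.5,232.2))):
    print(*tri([ray("scene",*a),ray("top",*b)]),onz(ray("scene",*a),.159),onz(ray("top",*b),.159))
# bystanders
print('case',onz(ray("top",192,241),.037),'box',onz(ray("top",306,240),.024),'mug',onz(ray("top",355,219),.092))
# tool axes
s=read_state();print(R.from_euler('xyz',s['tool_rot'],degrees=True).as_matrix())
c=get_calibration("wrist")
E
```

```text
[0.4381 0.1325 0.1587] [np.float64(0.0006426052067764824), np.float64(0.000642605206776462)] [0.4384 0.1331 0.159 ] [0.4379 0.1319 0.159 ]
[ 0.4799 -0.3046  0.1612] [np.float64(0.0008171891229132934), np.float64(0.0008171891229132031)] [ 0.4783 -0.3045  0.159 ] [ 0.4802 -0.3062  0.159 ]
case [0.4612 0.3047 0.037 ] box [ 0.4676 -0.0254  0.024 ] mug [ 0.522 -0.156  0.092]
[[ 0.402  -0.0005 -0.9156]
 [ 0.9156 -0.0013  0.402 ]
 [-0.0014 -1.     -0.0001]]
```

Left pad is at (0.438, 0.132, 0.159), right pad at (0.479, -0.305, 0.159). They are 439 mm apart, and the walker is yawed about 5.4°. I'll shut the fingers, square the tool to the walker and go above the left pad.

```bash
python3 -m jog '[{"claw":-1,"linear":[-0.55,0,-0.57],"twist":[0,-0.647,0]},{"claw":-1,"linear":[-0.55,0,-0.57],"twist":[0,-0.647,0]},{"claw":-1,"linear":[-0.55,0,-0.57],"twist":[0,-0.647,0]},{"claw":-1,"linear":[-0.55,0,-0.57],"twist":[0,-0.647,0]},{"claw":-1,"linear":[-0.55,0,-0.57],"twist":[0,-0.647,0]},{"claw":-1,"linear":[-0.55,0,-0.57],"twist":[0,-0.647,0]},{"claw":-1,"linear":[-0.55,0,-0.57],"twist":[0,-0.647,0]},{"claw":-1,"linear":[-0.55,0,-0.57],"twist":[0,-0.647,0]}]'
cat > go.py <<'E'
import sys
from h import *
np.set_printoptions(precision=4,suppress=True)
s=read_state();M=R.from_euler('xyz',s['tool_rot'],degrees=True).as_matrix()
print(s['t'],s['position'],s['tool_rot'],s['wrist_force'],s['finger_gap'],s['joint_pos'].round(1))
t=np.array([float(a) for a in sys.argv[1:4]])
yaw=np.radians(5.4);X=np.array([np.cos(yaw),np.sin(yaw),0]);Y=np.array([-X[1],X[0],0])
T=np.array([Y,[0,0,-1],-X]).T
print("lin",M.T@(t-s['position'])/.3,"twist",R.from_matrix(M.T@T).as_rotvec()/(np.pi/4))
E
python3 go.py 0.432 0.132 0.225
```

```text
t: 0.95
position: [0.341, 0.354, 0.2424]
tool_rot: [-90.0, -0.1, 95.5]
wrist_force: [-0.3, -0.3, 1.0]
finger_gap: 0.0002
0.95 [0.341  0.354  0.2424] [-90.0023  -0.0969  95.4968] [-0.3312 -0.3497  0.9815] 0.0001755177321736927 [-37.5  30.5 -21.5 112.   16.6  40.4  26.5]
lin [-0.7657  0.0569 -0.2311] twist [0.0001 0.0022 0.0022]
```

```bash
python3 -m jog '[{"claw":-1,"linear":[-0.766,0,-0.231],"twist":[0,0,0]},{"claw":-1,"linear":[-0.766,0,-0.231],"twist":[0,0,0]},{"claw":-1,"linear":[-0.766,0,-0.231],"twist":[0,0,0]},{"claw":-1,"linear":[-0.766,0,-0.231],"twist":[0,0,0]},{"claw":-1,"linear":[-0.766,0,-0.231],"twist":[0,0,0]},{"claw":-1,"linear":[-0.766,0,-0.231],"twist":[0,0,0]},{"claw":-1,"linear":[-0.766,0,-0.231],"twist":[0,0,0]},{"claw":-1,"linear":[-0.766,0,-0.231],"twist":[0,0,0]}]'
python3 go.py 0.432 0.132 0.185
python3 - <<'E'
from h import *
import cv2
o=[cv2.resize(capture(n)[:,:,::-1],(400,300)) for n in("scene","wrist")]
cv2.imwrite("pics/above_l.png",np.hstack(o))
E
```

```text
t: 1.75
position: [0.4319, 0.1327, 0.2424]
tool_rot: [-90.0, -0.1, 95.6]
wrist_force: [-0.1, 0.6, 0.4]
finger_gap: -0.0001
1.75 [0.4319 0.1327 0.2424] [-90.0248  -0.0967  95.6212] [-0.1451  0.56    0.4208] -8.059018563205015e-05 [ -7.2  28.  -23.4 118.   17.8  37.2  53.2]
lin [-0.0026  0.1913 -0.0001] twist [0.0005 0.0049 0.0022]
```

View pics/above_l.png

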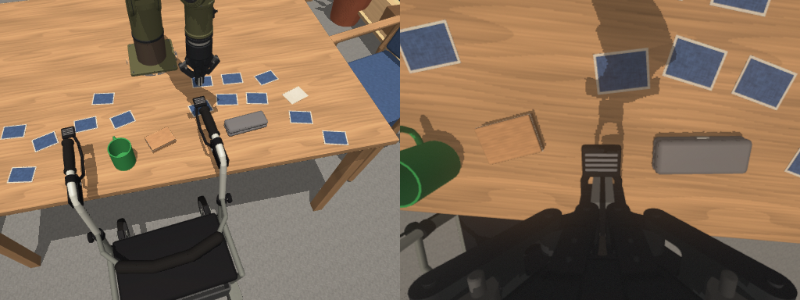

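The tool is square above the left pad. In the right half of the picture the striped pad is at (602,160), in line with the fingers. Lowering to contact.

```bash
python3 -m jog '[{"claw":-1,"linear":[0,0.07,0],"twist":[0,0,0]},{"claw":-1,"linear":[0,0.14,0],"twist":[0,0,0]},{"claw":-1,"linear":[0,0.18,0],"twist":[0,0,0]},{"claw":-1,"linear":[0,0.21,0],"twist":[0,0,0]},{"claw":-1,"linear":[0,0.23,0],"twist":[0,0,0]},{"claw":-1,"linear":[0,0.25,0],"twist":[0,0,0]},{"claw":-1,"linear":[0,0.27,0],"twist":[0,0,0]},{"claw":-1,"linear":[0,0.27,0],"twist":[0,0,0]}]' 40
python3 go.py 0.432 0.132 0.125
```

```text
t: 2.65
position: [0.4314, 0.1309, 0.1612]
tool_rot: [-90.0, -0.0, 95.5]
wrist_force: [-2.7, 1.7, 8.3]
finger_gap: -0.0001
2.65 [0.4314 0.1309 0.1612] [-89.9583  -0.0256  95.4743] [-2.6841  1.6634  8.2567] -0.00010039192202992289 [-11.9  35.9 -16.8 123.3  24.6  24.   47.1]
lin [ 0.0034  0.1208 -0.0023] twist [-0.0009  0.0017  0.0006]
```

Contact is made, with 8 N on the pad. Pressing on past the dead point.

```bash
python3 -m jog '[{"claw":-1,"linear":[0,0.03,0],"twist":[0,0,0]},{"claw":-1,"linear":[0,0.055,0],"twist":[0,0,0]},{"claw":-1,"linear":[0,0.08,0],"twist":[0,0,0]},{"claw":-1,"linear":[0,0.1,0],"twist":[0,0,0]},{"claw":-1,"linear":[0,0.115,0],"twist":[0,0,0]},{"claw":-1,"linear":[0,0.13,0],"twist":[0,0,0]},{"claw":-1,"linear":[0,0.13,0],"twist":[0,0,0]},{"claw":-1,"linear":[0,0.13,0],"twist":[0,0,0]}]'
python3 - <<'E'
from h import *
import cv2
s=capture("scene")[:,:,::-1];w=capture("wrist")[:,:,::-1]
cv2.imwrite("pics/press_l.png",np.hstack([cv2.resize(s[90:210,180:340],(400,300),interpolation=cv2.INTER_CUBIC),cv2.resize(w,(400,300))]))
E
```

```text
t: 3.45
position: [0.4323, 0.1302, 0.1222]
tool_rot: [-90.0, -0.0, 95.4]
wrist_force: [0.7, 0.5, 0.4]
finger_gap: 0.0
```

View pics/press_l.png

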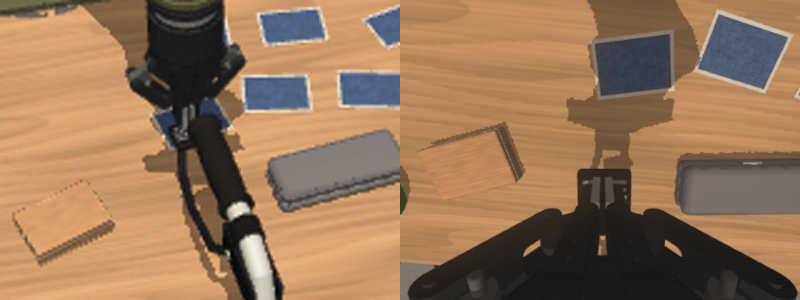

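The force dropped to about 0 with the tip at z 0.111, so the lever snapped away from the fingers. Lifting clear and moving over the right pad.

```bash
python3 -m jog '[{"claw":-1,"linear":[0,-0.1,0],"twist":[0,0,0]},{"claw":-1,"linear":[0,-0.25,0],"twist":[0,0,0]},{"claw":-1,"linear":[0,-0.41,0],"twist":[0,0,0]},{"claw":-1,"linear":[0,-0.41,0],"twist":[0,0,0]},{"claw":-1,"linear":[0,-0.41,0],"twist":[0,0,0]},{"claw":-1,"linear":[-0.4,-0.41,0],"twist":[0,0,0]},{"claw":-1,"linear":[-0.7,-0.41,0],"twist":[0,0,0]},{"claw":-1,"linear":[-0.7,-0.41,0],"twist":[0,0,0]},{"claw":-1,"linear":[-0.7,-0.41,0],"twist":[0,0,0]},{"claw":-1,"linear":[-0.7,-0.41,0],"twist":[0,0,0]}]'
python3 go.py 0.473 -0.3055 0.245
```

```text
t: 4.55
position: [0.4502, -0.0859, 0.2434]
tool_rot: [-89.7, 0.2, 94.8]
wrist_force: [-0.2, 0.3, -0.5]
finger_gap: -0.0003
4.55 [ 0.4502 -0.0859  0.2434] [-89.7235   0.164   94.8077] [-0.2185  0.2866 -0.4585] -0.00034293371062857434 [ 21.7  28.7 -25.2 116.7  19.4  38.9  78.7]
lin [-0.7357 -0.0032 -0.0142] twist [-0.0062 -0.0132 -0.0036]
```

```bash
python3 -m jog '[{"claw":-1,"linear":[-0.735,0,-0.01],"twist":[0,0,0]},{"claw":-1,"linear":[-0.735,0,-0.01],"twist":[0,0,0]},{"claw":-1,"linear":[-0.735,0,-0.01],"twist":[0,0,0]},{"claw":-1,"linear":[-0.735,0,-0.01],"twist":[0,0,0]},{"claw":-1,"linear":[-0.735,0,-0.01],"twist":[0,0,0]},{"claw":-1,"linear":[-0.735,0,-0.01],"twist":[0,0,0]},{"claw":-1,"linear":[-0.735,0,-0.01],"twist":[0,0,0]},{"claw":-1,"linear":[-0.735,0,-0.01],"twist":[0,0,0]}]'
python3 go.py 0.473 -0.3055 0.165
python3 - <<'E'
from h import *
import cv2
s=capture("scene")[:,:,::-1];w=capture("wrist")[:,:,::-1];t=capture("top")[:,:,::-1]
cv2.imwrite("pics/above_r.png",np.vstack([np.hstack([cv2.resize(s[90:210,180:340],(400,300),interpolation=cv2.INTER_CUBIC),cv2.resize(w,(400,300))]),np.hstack([cv2.resize(t,(400,300)),cv2.resize(t[180:276,190:318],(400,300),interpolation=cv2.INTER_CUBIC)])]))
E
```

```text
t: 5.35
position: [0.4757, -0.2956, 0.2446]
tool_rot: [-89.9, -0.1, 95.6]
wrist_force: [-0.2, 0.6, 0.9]
finger_gap: -0.0004
5.35 [ 0.4757 -0.2956  0.2446] [-89.9367  -0.1211  95.5985] [-0.1572  0.6016  0.916 ] -0.0004144155424410752 [ 42.9  36.  -26.2 100.4  20.2  48.5 103. ]
lin [-0.0326  0.2653  0.012 ] twist [-0.0014  0.0044  0.0027]
```

View pics/above_r.png

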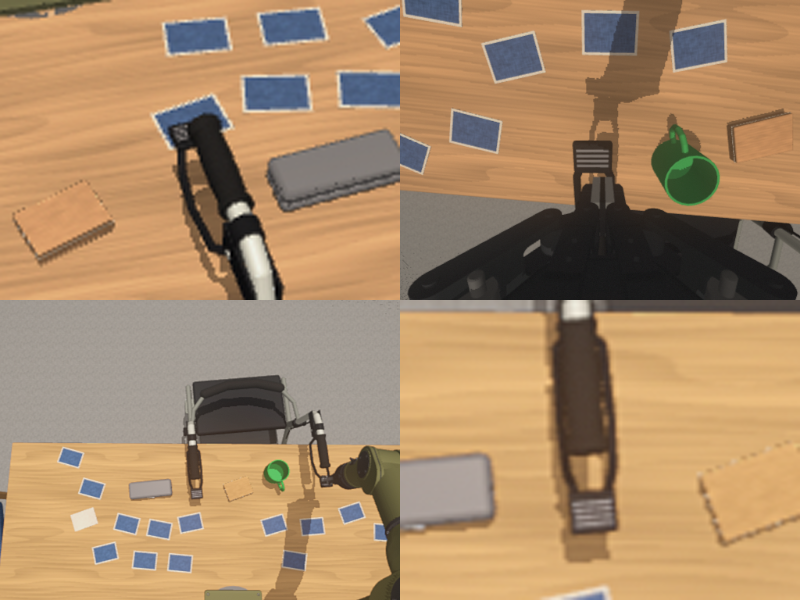

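The left lever has stayed down: in the scene view its pad is now well below the grip end. The tool is about 10 mm to the side of the right pad, so I'll correct that first.

```bash
python3 go.py 0.473 -0.3055 0.165; python3 -m jog '[{"claw":-1,"linear":[-0.02,0,0.01],"twist":[0,0,0]},{"claw":-1,"linear":[-0.02,0,0.01],"twist":[0,0,0]},{"claw":-1,"linear":[-0.02,0,0.01],"twist":[0,0,0]}]'
python3 go.py 0.473 -0.3055 0.163
```

```text
5.5 [ 0.4759 -0.2964  0.2452] [-89.9831  -0.0407  95.5614] [ 0.1369  0.104  -0.2676] 0.0002899056852299289 [ 42.9  35.9 -26.2 100.3  20.2  48.5 103. ]
lin [-0.0294  0.2675  0.0126] twist [-0.0004  0.0036  0.0009]
t: 5.8
position: [0.4731, -0.3046, 0.2453]
tool_rot: [-90.0, 0.0, 95.4]
wrist_force: [-0.3, 0.2, 1.0]
finger_gap: -0.0001
5.8 [ 0.4731 -0.3046  0.2453] [-89.9971   0.0053  95.3715] [-0.3122  0.2274  1.0383] -0.00010819815791641192 [ 43.7  36.  -26.2 100.   20.2  48.7 103.7]
lin [-0.0028  0.2743  0.0006] twist [-0.0001 -0.0006 -0.0001]
```

```bash
python3 -m jog '[{"claw":-1,"linear":[0,0.07,0],"twist":[0,0,0]},{"claw":-1,"linear":[0,0.14,0],"twist":[0,0,0]},{"claw":-1,"linear":[0,0.19,0],"twist":[0,0,0]},{"claw":-1,"linear":[0,0.22,0],"twist":[0,0,0]},{"claw":-1,"linear":[0,0.24,0],"twist":[0,0,0]},{"claw":-1,"linear":[0,0.26,0],"twist":[0,0,0]},{"claw":-1,"linear":[0,0.28,0],"twist":[0,0,0]},{"claw":-1,"linear":[0,0.28,0],"twist":[0,0,0]}]'
python3 go.py 0.473 -0.3055 0.122
```

```text
t: 6.6
position: [0.4727, -0.3045, 0.1615]
tool_rot: [-89.9, 0.0, 95.4]
wrist_force: [-2.5, 1.3, 7.0]
finger_gap: -0.0
6.6 [ 0.4727 -0.3045  0.1615] [-89.9276   0.017   95.3862] [-2.4924  1.271   6.9505] -3.964591406948931e-05 [ 41.3  42.4 -22.5 104.7  24.9  37.9  99.6]
lin [-0.0033  0.1317 -0.0009] twist [-0.0016 -0.0003 -0.0004]
```

```bash
python3 -m jog '[{"claw":-1,"linear":[0,0.03,0],"twist":[0,0,0]},{"claw":-1,"linear":[0,0.055,0],"twist":[0,0,0]},{"claw":-1,"linear":[0,0.08,0],"twist":[0,0,0]},{"claw":-1,"linear":[0,0.1,0],"twist":[0,0,0]},{"claw":-1,"linear":[0,0.115,0],"twist":[0,0,0]},{"claw":-1,"linear":[0,0.13,0],"twist":[0,0,0]},{"claw":-1,"linear":[0,0.13,0],"twist":[0,0,0]},{"claw":-1,"linear":[0,0.13,0],"twist":[0,0,0]}]'
```

```text
t: 7.4
position: [0.4735, -0.3043, 0.1222]
tool_rot: [-90.0, -0.0, 95.4]
wrist_force: [1.2, 0.0, 0.3]
finger_gap: -0.0001
```

The force fell to about 0 here too. Lifting and backing off towards the robot, then checking both levers.

```bash
python3 -m jog '[{"claw":-1,"linear":[0,-0.1,0],"twist":[0,0,0]},{"claw":-1,"linear":[0,-0.25,0],"twist":[0,0,0]},{"claw":-1,"linear":[0,-0.4,0],"twist":[0,0,0]},{"claw":-1,"linear":[0,-0.4,0],"twist":[0,0,0]},{"claw":-1,"linear":[-0.4,-0.45,0],"twist":[0,0,0]},{"claw":-1,"linear":[-0.5,-0.45,0],"twist":[0,0,0]},{"claw":-1,"linear":[-0.5,-0.45,0],"twist":[0,0,0]},{"claw":-1,"linear":[-0.5,-0.45,0],"twist":[0,0,0]},{"claw":-1,"linear":[-0.5,-0.45,0],"twist":[0,0,0]},{"claw":-1,"linear":[-0.5,-0.45,0],"twist":[0,0,0]}]'
python3 - <<'E'
from h import *
import cv2
s=capture("scene")[:,:,::-1];t=capture("top")[:,:,::-1]
cv2.imwrite("pics/sceneF.png",s);cv2.imwrite("pics/topF.png",t)
def c(im,x,y,w=32,h=24):return cv2.resize(im[y-h:y+h,x-w:x+w],(400,300),interpolation=cv2.INTER_CUBIC)
cv2.imwrite("pics/cropF.png",np.vstack([np.hstack([c(s,256,136),c(s,90,172)]),np.hstack([c(t,251,240),c(t,417,226)])]))
s0=cv2.imread("pics/scene0.png")
for n,(x0,x1,y0,y1) in dict(mug=(132,178,168,222),box=(180,230,160,196),case=(284,346,140,176)).items():
    r,sh=cv2.phaseCorrelate(*[cv2.cvtColor(i[y0:y1,x0:x1],cv2.COLOR_BGR2GRAY).astype(np.float32) for i in(s0,s)]) ,0
    print(n,r, np.abs(s0[y0:y1,x0:x1].astype(int)-s[y0:y1,x0:x1]).mean())
E
```

```text
t: 8.4
position: [0.4877, -0.4519, 0.2567]
tool_rot: [-90.0, -0.1, 95.5]
wrist_force: [0.3, 0.1, -0.7]
finger_gap: -0.0001
mug ((-0.019201563918965547, 0.0019447715346281313), 1.0001052996534625) 0.5263016639828234
box ((-0.011190750619231693, -0.0005471159568521955), 0.999342668917444) 0.5157407407407407
case ((0.02974255550497773, 0.0015706002877102776), 0.9793426242346565) 0.492831541218638
```

View pics/cropF.png

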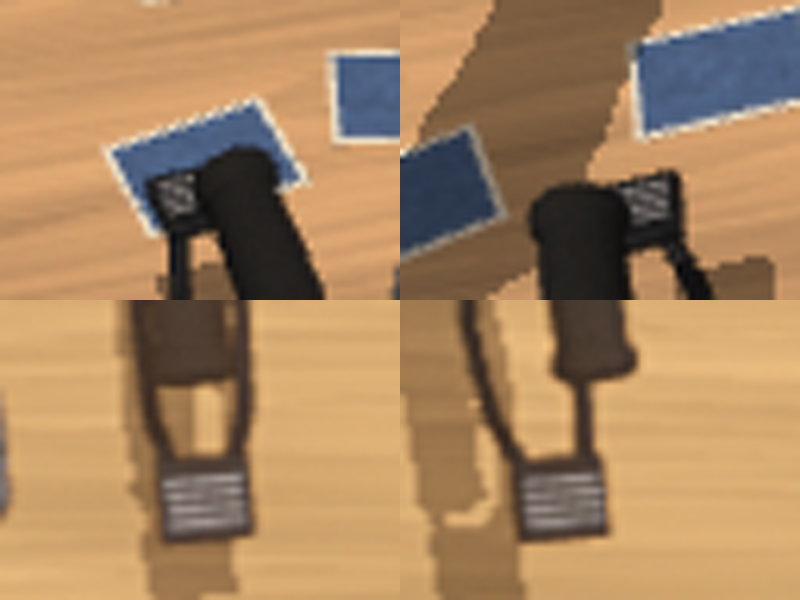

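View pics/sceneF.png

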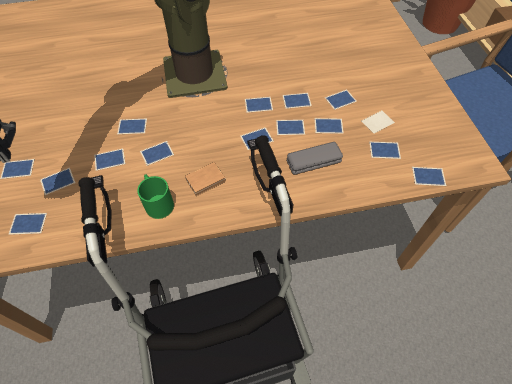

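Both pads now sit far below their grips. In the top view the right pad's image moved from (417.5,232) to (410.4,233.5). I'll work out the drops from how far the image moved.

Run:
```python
from h import *
Y=np.array([-.0941,.9956,0])
# pads stay in the lever plane (const walker y) -> intersect rays with it
for n,P,u in(("right top",[.4799,-.3046,.161],("top",410.4,233.5)),("left scene (partial pad edge, left corner)",None,None)):
    if P is None: continue
    p,d=ray(*u);P=np.array(P);print(n,p+d*(Y@(P-p))/(Y@d))
# front/rear-left corner of the pads in scene, before -> after: same corner, lever plane
for n,a,b,z in(("left",(224+143/6.25,112+92/6.25),(224+148/6.25,112+181/6.25),.16),("right",(58+230/6.25,148+87/6.25),(58+680/6.25-64,148+172/6.25),.16)):
    P=onz(ray("scene",*a),z);p,d=ray("scene",*b);X=np.array([.9956,.0941,0])
    # vertical-ish motion: intersect with plane of walker x slightly changed (-2mm)
    for dx in(-.002,0,.005): q=p+d*(X@(P+dx*X-p))/(X@d);print(n,dx,(q-P).round(4))
s=read_state();print(s['t'],s['qvel'].round(2),s['wrist_force'])
```

```text
right top [ 0.48146542 -0.30445204  0.10615743]
left -0.002 [-0.0021  0.0015 -0.0613]
left 0 [-0.0001  0.0011 -0.0589]
left 0.005 [ 0.005   0.0002 -0.0527]
right -0.002 [-0.002  -0.0001 -0.0622]
right 0 [-0.0001  0.0007 -0.0597]
right 0.005 [ 0.0048  0.0027 -0.0536]
8.5 [ 0.08 -0.09  0.26 -0.37  0.12  0.12  0.11] [ 0.14855101 -0.31723223  0.86155155]
```

Both pads have dropped about 54–60 mm (54 mm expected when locked). The bystanders haven't moved and the arm is clear, so I'm handing in.

```bash
python3 -c "
from plant import *
print(hand_in())"
```

```text
the job is handed in; nothing more can be done
None
```

Both parking brakes are set, and I handed the job in at about 8.5 s of the 38 s allowed. With the fingers shut, I pressed each lever's pad straight down a few millimetres behind its centre until it snapped over, then lifted clear.

- **Levers:** At first contact the fingers felt 8 N on the left pad and 7 N on the right. Past the dead point both dropped to about 0 N, which means the levers snapped away from the fingers. After I let go, the pictures showed both pads down: about 55 mm for the right pad in the top view, and 53–62 mm for each in the scene view. Locked should be 54 mm. I could not read the lever angles directly, and the scene-view figure is rough because it depends on how far the pad is assumed to move along the grip.
- **Mug, card box and glasses case:** None of them moved; their image shift was under 0.05 pixel.
- **Arm at hand-in:** It was clear of everything, with under 1 N at the wrist.
- **Correction on the way:** The tool first arrived about 10 mm to the side of the right pad, and I corrected that before pressing. No check failed.

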